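Turn the drained porcelain dish mouth-up on the bench mat

ROBOT

A 7-joint arm with a two-finger parallel gripper is mounted at the origin on the work surface. World frame = base frame: x ahead of the robot, y to its left, z up, the work surface at z = 0. Lengths are in m, angles in rad, forces in N, time in s.
With the tool pointing down it reaches from about 0.4 to 0.85 m from the base axis. Payload 10.4 kg.
Tool frame: the origin (TCP) lies at the very end of the fingers, on their centre line; the grasp point (between the pads) lies 19 mm behind it; z points along the fingers, y is the line along which they close (so a half turn about z gives the same grasp; the last joint's range is limited). The gripper opens to 87 mm and grips with 3 to 60 N. Pads are 19 mm wide; open, the fingers measure 117 mm over their backs; the gripper's body (75 mm by 190 mm) begins 51 mm behind the grasp point.
Start: joints at [-1.148, 0.332, -0.065, 1.46, 0.022, 1.35, -0.088], TCP at [0.269, 0.564, 0.223] pointing down, gripper open.
Joint ranges: [-2.6, 2.6], [-0.5, 2.12], [-1.47, 1.34], [0.16, 2.42], [-1.27, 4.41], [0.06, 2.06], [-2.6, 2.6]. Speed limits (rad/s): [2.22, 2.22, 2.79, 2.79, 3.14, 3.14, 3.14].

INTERFACE

Orientations are given as a unit quaternion [x, y, z, w].
In Python, from bench import r gives the robot as it stands.
- The arm moves only by the shell command python3 -m crank 'ROWS' [FORCE]. ROWS is JSON, a list that holds one entry, the list of rows, each a list of 5 numbers: the shift along the tool's x, y, z in mm, then the turn about the tool's z in degrees, then the opening, from -1 (shut) to 1 (fully open). A call has 1 to 20 rows; each row is the pose to reach, as a shift and turn from the pose commanded when the call began, along the tool's axes at that moment; what a row does not reach only later rows make up. A row lasts 1/10 s, in which the tool goes at most 50 mm and 8.59 degrees, less where a joint would pass 70% of its speed; a pose out of reach is approached as far as the arm can. A call with a gripper value outside its range is refused whole. The fingers move at their own pace and stop on an object; FORCE is the grip in N (left out, the last holds). Time passes only in rows, so rows that repeat a pose let the fingers close. It gives the time, the measured TCP pose, the force, the opening and the grip force at its end, in the units of the state.
- r.read_state(): the state, without advancing time (a new reading comes with each control period).
- r.camera(name): name is "side" or "top"; returns a dict with "image" (384x512x3 uint8, red, green, blue), "vfov" (degrees; the focal length in pixels is half the picture's height over the tangent of half this angle, whatever the lens; pixels are square), "cx", "cy" (the principal point, pixels), "eye" and "attitude" of the camera in the world. Camera axes: x right, y down, z forward; pixel columns grow to the right and rows downward; lengths in m; the calibration is good to about 2 mm. A picture is of the moment at which its call begins. There is no depth.
- r.close_job(): hands the job in; it is judged then, once.
The state is a dict: "time": time; "joint_positions": joint angles; "joint_vel": joint speeds; "joint_torque": joint torques, N m; "ee_pos": TCP position; "eef_rot": TCP orientation; "ft_force": force on the tool from outside, world axes, zero at the start; "torque": the same for the moment, N m; "width": finger opening in m; "grip_force": force on a finger pad.
Only numpy, scipy, OpenCV 4.12 (cv2) and the standard library are available. Lean on these libraries where they do the work, as an engineer would, in place of code of your own. Each camera call takes 0.05 s, during which the arm holds its last target. There are 200 camera calls.

TASK

Take the larger of the two white porcelain dishes that are draining upside down on the ribbed board, turn it over, and leave it standing on its foot, mouth up, on the dark rubber mat. Do not drop it from a height or fling it, and leave the smaller dish and the beaker where they are on the board.

Things in the scene. Friction and masses are not known exactly. Their poses are not given: they have to be found in the camera images.
- dish_center (a point): Larger white dish, upside down at start: 46 mm high, mouth 118 mm across, 0.26 kg. Point: on its axis, half-way up (23 mm from foot's end and from rim). z points out of the mouth. Solid straight foot 58 mm across, 16 mm tall (grip here); then it flares: 84 mm across 21 mm from the foot's end, 106 at 32. Foot-heavy: turned over 65 deg from mouth-down, rim edge on a surface, it topples mouth-up.
- mat: Dark rubber mat, 240 x 240 mm, 4 mm thick, fixed, left or right, empty. Origin: middle of its underside, on the table; z up, x and y along its edges. The arm need only turn the dish 70 to 85 degrees, hold its rim's lowest edge just over the mat and let go; in toppling onto its foot its centre moves 40 to 50 mm towards the side its foot was on, and may roll up to 50 mm crosswise.
- small_center (a point): The smaller white porcelain dish of the same form, upside down on the board; to be left alone. 34 mm high, mouth 80 mm across, foot 38 mm across. The point lies on its axis half-way up; z points out of its mouth (down).
- beaker_center (a point): Plain glass beaker, upside down on the board; to be left alone. 70 mm high, 60 mm across. Point on its axis half-way up; z points out of its mouth (down). The white ribbed board under these three is fixed, 280 x 280 mm, 6 mm thick.
Mind the look-alikes: they are no part of the job. What is shaped like the part that bears dish_center but brown or yellow is not meant.

How it is judged:
By the outcome, as a careful person would: the job done as asked, in the order asked, and still so for the second after the job is handed in, with the robot touching nothing.
It also fails if it takes over 42 s, if anything falls off the work surface, if the arm or the gripper's body presses on something with over 40 N, if the wrist force passes 120 N, or if a joint passes its speed limit or range.

## Working session

There is one attempt and no reset: what is moved stays moved. The work goes in short steps, Python scripts to look and compute and a shell command to move; the robot and the scene stay as the last step left them, time stands still between calls to the robot, and variables do not carry over. Pictures are saved under pics/ and viewed, at most 10 in all, crops included, and the job is handed in when it is done.

```bash
mkdir -p pics
python3 - <<'E'
from bench import r
import cv2,numpy as np
s=r.read_state();print({k:np.round(s[k],3) for k in('time','ee_pos','eef_rot','width','ft_force')})
for n in('top','side'):
    c=r.camera(n);cv2.imwrite(f'pics/{n}0.png',c['image'][:,:,::-1]);print(n,{k:np.round(v,4) for k,v in c.items() if k!='image'})
a=cv2.imread('pics/top0.png');b=cv2.imread('pics/side0.png')
E
```

```text
{'time': np.float64(0.0), 'ee_pos': array([0.269, 0.564, 0.222]), 'eef_rot': array([ 0.221,  0.975, -0.001, -0.   ]), 'width': np.float64(0.087), 'ft_force': array([-0.487,  0.5  , -1.324])}
top {'vfov': np.float64(53.0449), 'cx': np.float64(259.262), 'cy': np.float64(190.0984), 'eye': array([0.2408, 0.1958, 1.4196]), 'attitude': array([-0.7036,  0.706 , -0.0656,  0.0479])}
side {'vfov': np.float64(49.5758), 'cx': np.float64(261.7612), 'cy': np.float64(192.2456), 'eye': array([ 0.256 , -0.8017,  0.8105]), 'attitude': array([ 0.8856, -0.0905,  0.0581, -0.4518])}
```

View pics/top0.png

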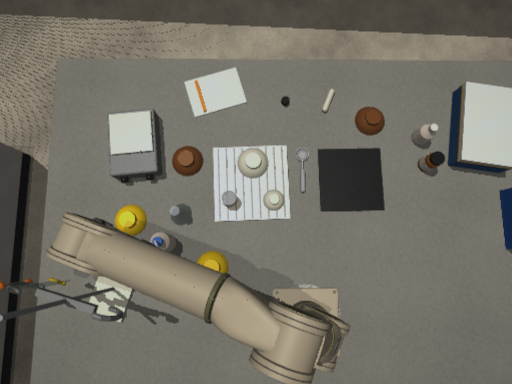

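View pics/side0.png

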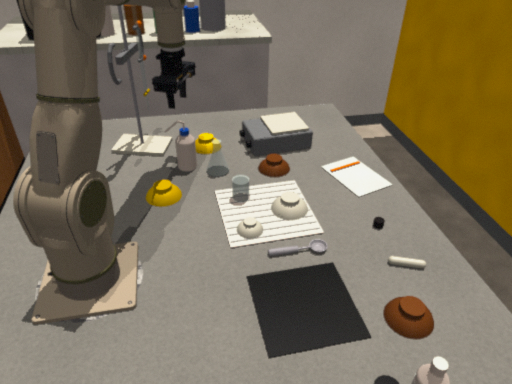

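```bash
cat > h.py <<'E'
import cv2,numpy as np
from scipy.spatial.transform import Rotation as R
def ray(c,uv):
    f=c['image'].shape[0]/2/np.tan(np.radians(c['vfov'])/2)
    d=np.array([(uv[0]-c['cx'])/f,(uv[1]-c['cy'])/f,1.])
    d=R.from_quat(c['attitude']).apply(d);return np.array(c['eye']),d/np.linalg.norm(d)
def plane(c,uv,z):
    o,d=ray(c,uv);return o+d*(z-o[2])/d[2]
def tri(c1,u1,c2,u2):
    o1,d1=ray(c1,u1);o2,d2=ray(c2,u2)
    t=np.linalg.lstsq(np.c_[d1,-d2],o2-o1,rcond=None)[0]
    p,q=o1+t[0]*d1,o2+t[1]*d2;return (p+q)/2,np.linalg.norm(p-q)
def proj(c,p):
    f=c['image'].shape[0]/2/np.tan(np.radians(c['vfov'])/2)
    q=R.from_quat(c['attitude']).inv().apply(np.asarray(p)-c['eye']);return q[:2]/q[2]*f+[c['cx'],c['cy']]
E
python3 - <<'E'
from bench import r
from h import *
T=r.camera('top');S=r.camera('side')
def quad(c,box):
    x0,y0,x1,y1=box;g=c['image'][y0:y1,x0:x1].max(2)
    m=(g<45).astype(np.uint8);cs,_=cv2.findContours(m,0,2);k=max(cs,key=cv2.contourArea)
    e=cv2.approxPolyDP(k,0.04*cv2.arcLength(k,True),True)[:,0]+[x0,y0];return e
for c,b in((T,(310,140,395,220)),(S,(235,255,375,355))):
    q=quad(c,b);P=np.array([plane(c,u,.004) for u in q]);print('mat',q.tolist(),P[:,:2].round(3).tolist(),P.mean(0).round(4))
# crops, enlarged
t=cv2.resize(T['image'][140:226,208:294],None,fx=6,fy=6,interpolation=2)
s=cv2.resize(S['image'][165:251,215:323],None,fx=6,fy=6,interpolation=2)[:516]
cv2.imwrite('pics/t1.png',t[:,:,::-1]);cv2.imwrite('pics/s1.png',s[:,:,::-1])
E
```

```text
mat [[318, 150], [329, 210], [383, 209], [378, 149]] [[0.625, -0.065], [0.395, -0.099], [0.398, -0.301], [0.629, -0.295]] [ 0.5117 -0.1902  0.004 ]
mat [[361, 320], [332, 264], [248, 277], [262, 323]] [[0.63, -0.255], [0.626, -0.07], [0.396, -0.072], [0.401, -0.217]] [ 0.5135 -0.1534  0.004 ]
```

View pics/t1.png

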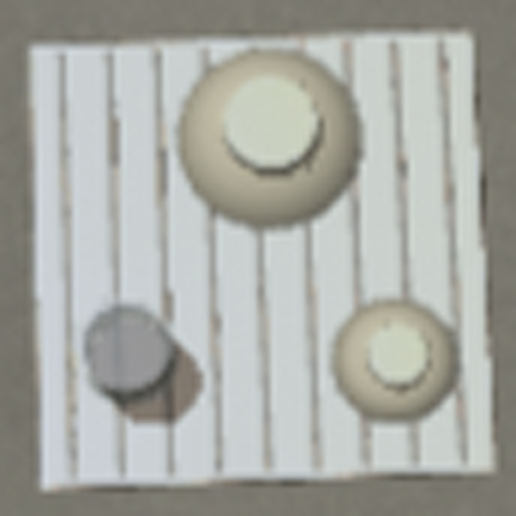

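View pics/s1.png

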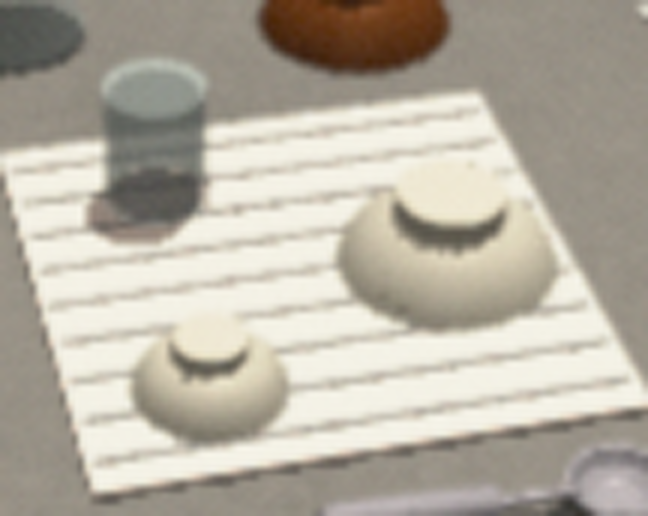

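Run:
```python
from bench import r
from h import *
T=r.camera('top');S=r.camera('side')
f=lambda x,y,a,b:((x+.5)/6-.5+a,(y+.5)/6-.5+b)
ut=f(272,122,208,140);us=f(451,193,215,165)
print('foot end',tri(T,ut,S,us), plane(T,ut,.052),plane(S,us,.052))
print('rim via ellipse top',plane(T,f(270,138,208,140),.015))
print('small',tri(T,f(400,356,208,140),S,f(210,340,215,165)),'beaker',tri(T,f(127,349,208,140),S,f(155,88,215,165)))
for q in((30,45),(473,35),(495,470),(42,488)):print('board',plane(T,f(*q,208,140),.006).round(3))
for u in((318.5,149.5),(381.5,148.5),(384,210),(321,212)):print('mat',plane(T,u,.004).round(3))
st=r.read_state();print(R.from_quat(st['eef_rot']).as_matrix().round(4),st['ee_pos'])
```

```text
foot end (array([0.57467072, 0.18343143, 0.05186358]), np.float64(0.0011387990148302198)) [0.57405642 0.18350816 0.052     ] [0.57521815 0.18335437 0.052     ]
rim via ellipse top [0.57283313 0.18445089 0.015     ]
small (array([0.43329203, 0.10633046, 0.03902168]), np.float64(0.0023055795622232856)) beaker (array([0.43383643, 0.26895934, 0.07703358]), np.float64(0.004994093112617089))
board [0.635 0.335 0.006]
board [0.642 0.056 0.006]
board [0.366 0.047 0.006]
board [0.356 0.324 0.006]
mat [ 0.627 -0.067  0.004]
mat [ 0.631 -0.309  0.004]
mat [ 0.394 -0.305  0.004]
mat [ 0.388 -0.069  0.004]
[[-9.023e-01  4.312e-01 -2.000e-04]
 [ 4.312e-01  9.023e-01 -3.000e-04]
 [ 0.000e+00 -4.000e-04 -1.000e+00]] [0.26943152 0.56383075 0.22233214]
```

```bash
python3 -m crank '[[[-100,-48,0,16,1],[-220,-106,0,32,1],[-330,-159,0,48,1],[-420,-202,0,64.4,1],[-439,-212,0,64.4,1],[-439,-212,0,64.4,1],[-439,-212,0,64.4,1],[-439,-212,0,64.4,1],[-439,-212,0,64.4,1],[-439,-212,0,64.4,1],[-439,-212,0,64.4,1],[-439,-212,80,64.4,1],[-439,-212,120,64.4,1],[-439,-212,120,64.4,1],[-439,-212,120,64.4,1]]]' 20
```

```text
time: 1.8
ee_pos: [0.5717, 0.1832, 0.0991]
eef_rot: [0.706, 0.708, -0.003, -0.001]
ft_force: [-0.4, -0.7, 0.5]
width: 0.0868
grip_force: 0.0
```

```bash
python3 -m crank '[[[0,1,30,0,1],[0,1,50,0,1],[0,1,57,0,1],[0,1,58,0,1],[0,1,58,0,1],[0,1,58,0,0.2],[0,1,58,0,-1],[0,1,58,0,-1],[0,1,58,0,-1],[0,1,58,0,-1]]]' 20
```

```text
time: 2.8
ee_pos: [0.5753, 0.1834, 0.0447]
eef_rot: [0.707, 0.707, 0.0, 0.0]
ft_force: [0.1, -0.8, 1.7]
width: 0.0569
grip_force: 20.0
```

Run:
```python
from bench import r
from h import *
T=r.camera('top');S=r.camera('side')
s=r.read_state();print(s['ee_pos'],s['width'],s['grip_force'],s['joint_positions'])
t=cv2.resize(T['image'][120:226,200:300],None,fx=4,fy=4,interpolation=2)
s=cv2.resize(S['image'][126:232,215:315],None,fx=4,fy=4,interpolation=2)
cv2.imwrite('pics/g1.png',np.hstack([t,s])[:,:,::-1])
```

```text
[0.57533663 0.18341807 0.04473781] 0.05726256614716844 20.000189244747162 [-0.63317571  0.45284852  0.31056815  1.72182025 -0.16053772  0.99144563
 -0.26283819]
```

View pics/g1.png

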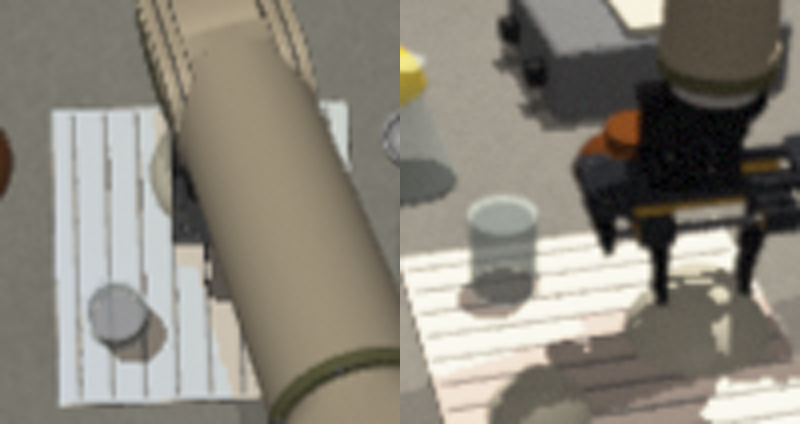

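```bash
python3 -m crank '[[[0,0,-20,0,-1],[0,0,-60,0,-1],[-30,-8,-95,0,-1],[-70,-18,-100,0,-1],[-110,-28,-100,0,-1],[-150,-38,-100,0,-1],[-190,-48,-100,0,-1],[-225,-57,-100,0,-1],[-250,-63,-100,0,-1],[-259,-65,-80,0,-1],[-259,-65,-50,0,-1],[-259,-65,-25,0,-1],[-259,-65,-10,0,-1],[-259,-65,-10,0,-1]]]' 25
```

```text
time: 4.3
ee_pos: [0.5085, -0.0756, 0.0524]
eef_rot: [0.707, 0.707, -0.002, -0.001]
ft_force: [0.2, 0.1, -2.8]
width: 0.0573
grip_force: 25.0
```

Run:
```python
from bench import r
from h import *
T=r.camera('top');S=r.camera('side')
t=cv2.resize(T['image'][120:226,295:395],None,fx=4,fy=4,interpolation=2)
s=cv2.resize(S['image'][186:336,230:370],None,fx=2.83,fy=2.83,interpolation=2)[:424,:396]
cv2.imwrite('pics/g2.png',np.hstack([t,s])[:,:,::-1])
```

```text
(no output)
```

View pics/g2.png

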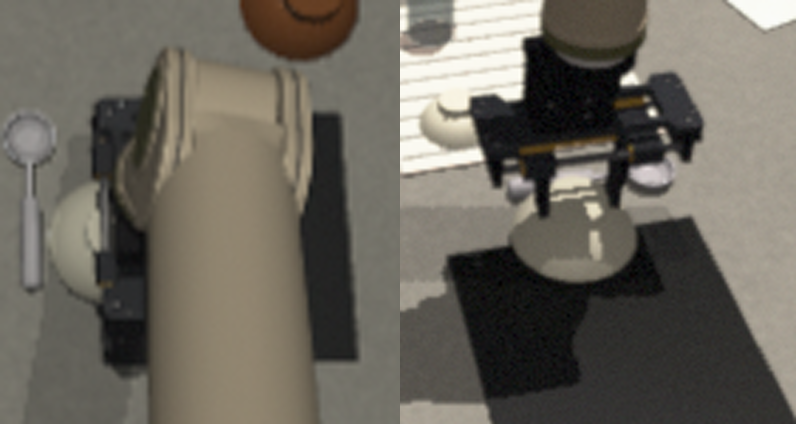

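```bash
python3 -m crank '[[[0,0,6,0,-1],[0,0,10,0,-1],[0,0,10.5,0,-1],[-4,0,6,0,-1],[-8,0,2,0,-1],[-13,0,-3,0,-1],[-18,0,-6.5,0,-1],[-23,0,-10,0,-1],[-29,0,-13,0,-1],[-29,0,-13,0,-1]]]' 10
```

```text
time: 5.4
ee_pos: [0.5106, -0.1059, 0.068]
eef_rot: [0.707, 0.707, 0.0, 0.0]
ft_force: [1.0, -0.2, -3.1]
width: 0.0572
grip_force: 10.0
```

Run:
```python
from bench import r
from h import *
T=r.camera('top');S=r.camera('side')
t=cv2.resize(T['image'][120:226,295:395],None,fx=4,fy=4,interpolation=2)
s=cv2.resize(S['image'][186:336,230:370],None,fx=2.83,fy=2.83,interpolation=2)[:424,:396]
cv2.imwrite('pics/g3.png',np.hstack([t,s])[:,:,::-1])
```

```text
(no output)
```

View pics/g3.png

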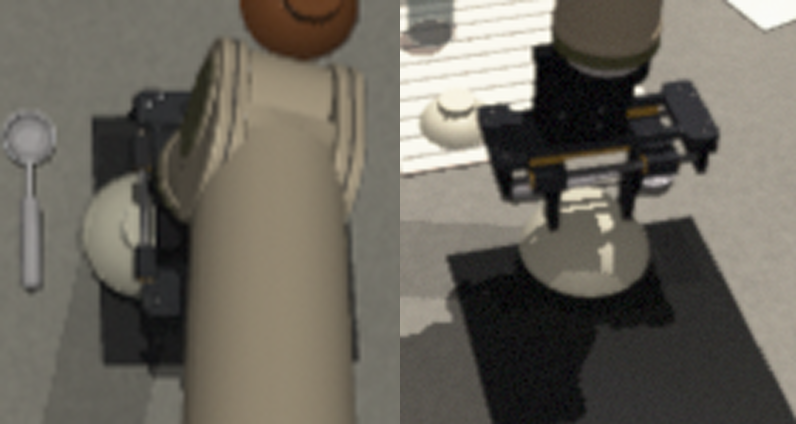

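```bash
python3 -m crank '[[[0,0,-20,0,-1],[-30,0,-40,0,-1],[-70,0,-40,0,-1],[-110,0,-40,0,-1],[-150,0,-40,0,-1],[-190,0,-40,0,-1],[-230,0,-40,0,-1],[-260,0,-40,0,-1],[-270,0,-40,0,-1],[-270,0,-20,0,-1],[-270,0,5,0,-1],[-270,0,18,0,-1],[-270,0,24,0,-1],[-270,0,28,0,-1],[-270,0,30,0,-1],[-270,0,30,0,-1]]]' 20
```

```text
time: 7.1
ee_pos: [0.5114, -0.3748, 0.0388]
eef_rot: [0.707, 0.708, 0.0, 0.001]
ft_force: [-1.6, 1.5, 1.2]
width: 0.0571
grip_force: 20.0
```

Run:
```python
from bench import r
from h import *
T=r.camera('top');S=r.camera('side')
t=cv2.resize(T['image'][120:226,335:435],None,fx=4,fy=4,interpolation=2)
s=cv2.resize(S['image'][226:376,230:370],None,fx=2.83,fy=2.83,interpolation=2)[:424,:396]
cv2.imwrite('pics/g4.png',np.hstack([t,s])[:,:,::-1])
```

```text
(no output)
```

View pics/g4.png

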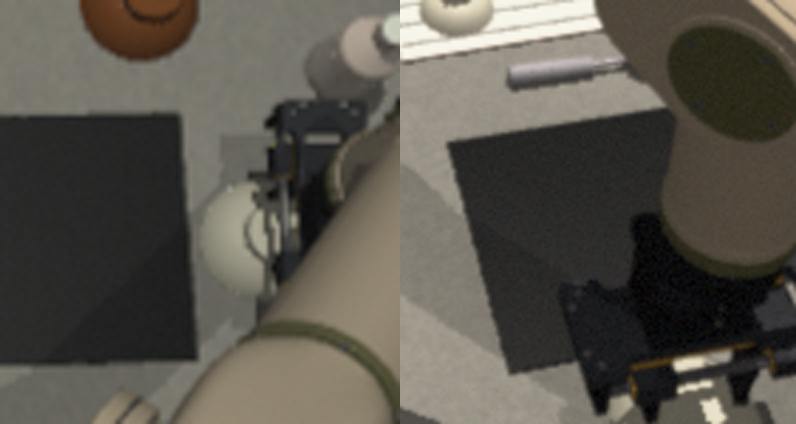

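```bash
python3 -m crank '[[[4,0,0,0,-1],[7,0,0,0,-1],[9,0,0,0,-1],[11,0,0,0,-1],[11,0,0,0,-1]]]' 12
```

```text
time: 7.7
ee_pos: [0.5114, -0.3647, 0.0387]
eef_rot: [0.707, 0.707, -0.0, 0.002]
ft_force: [-0.6, -2.3, 7.0]
width: 0.0577
grip_force: 12.0
```

```bash
python3 -m crank '[[[3,0,0,0,-1],[7,0,-3,0,-1],[11,0,-7,0,-1],[16,0,-11,0,-1],[21,0,-15,0,-1],[26,0,-18.5,0,-1],[32,0,-21.5,0,-1],[32,0,-21.5,0,-1]]]' 12
```

```text
time: 8.5
ee_pos: [0.5117, -0.3326, 0.0606]
eef_rot: [0.707, 0.708, 0.0, 0.002]
ft_force: [0.7, -4.1, 5.1]
width: 0.0571
grip_force: 12.0
```

Run:
```python
from bench import r
from h import *
T=r.camera('top');S=r.camera('side')
t=cv2.resize(T['image'][120:226,335:435],None,fx=4,fy=4,interpolation=2)
s=cv2.resize(S['image'][226:376,230:370],None,fx=2.83,fy=2.83,interpolation=2)[:424,:396]
cv2.imwrite('pics/g5.png',np.hstack([t,s])[:,:,::-1])
```

```text
(no output)
```

View pics/g5.png

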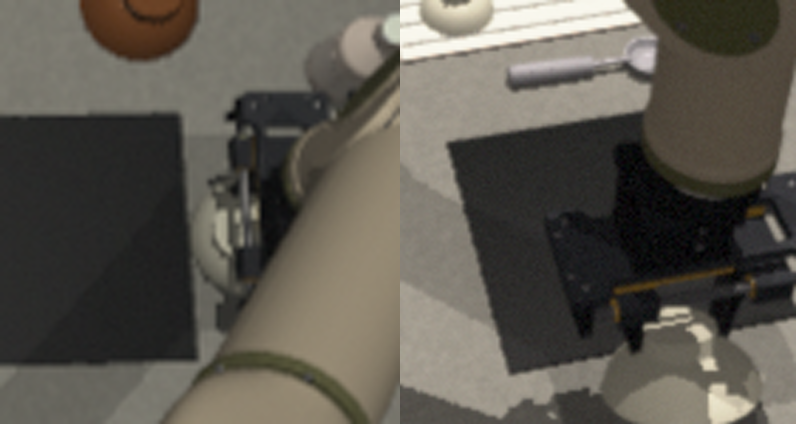

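```bash
python3 -m crank '[[[6,0,-2.5,0,-1],[12,0,-4.5,0,-1],[18,0,-6,0,-1],[24,0,-6.5,0,-1],[30,0,-6.5,0,-1],[37,0,-6,0,-1],[43,0,-5,0,-1],[50,0,-3,0,-1],[56,0,-0.5,0,-1],[59,0,1,0,-1],[59,0,1,0,-1]]]' 12
```

```text
time: 9.7
ee_pos: [0.5103, -0.2718, 0.0573]
eef_rot: [0.706, 0.708, -0.0, -0.001]
ft_force: [0.5, 0.2, 0.4]
width: 0.0575
grip_force: 12.0
```

```bash
python3 -m crank '[[[0,0,0,0,-1],[0,0,0,0,-1],[5,0,-15,0,-1],[20,0,-30,0,-1],[20,0,-30,0,-1]]]' 40
python3 - <<'E'
from bench import r
from h import *
T=r.camera('top');S=r.camera('side')
t=cv2.resize(T['image'][120:226,335:435],None,fx=4,fy=4,interpolation=2)
s=cv2.resize(S['image'][206:356,230:370],None,fx=2.83,fy=2.83,interpolation=2)[:424,:396]
cv2.imwrite('pics/g6.png',np.hstack([t,s])[:,:,::-1])
E
```

```text
time: 10.2
ee_pos: [0.512, -0.2513, 0.0903]
eef_rot: [0.706, 0.708, 0.001, 0.001]
ft_force: [1.2, 0.6, -2.0]
width: 0.0575
grip_force: 40.0
```

View pics/g6.png

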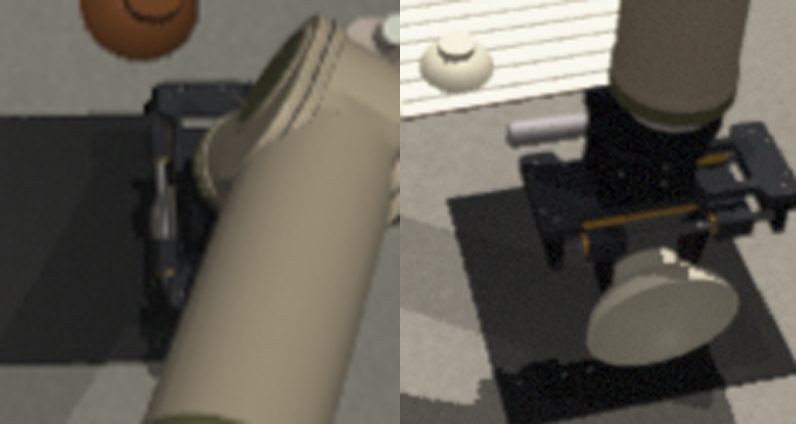

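```bash
cat > ang.py <<'E'
from bench import r
from h import *
S=r.camera('side');p=r.read_state()['ee_pos'];u,v=proj(S,p).astype(int)
im=S['image'];hsv=cv2.cvtColor(im,cv2.COLOR_RGB2HSV)
x0,y0=u-45,v-25;c=im[y0:y0+75,x0:x0+90].astype(int)
m=((c.max(2)>80)&(c[:,:,0]-c[:,:,2]>8)&(c[:,:,0]-c[:,:,2]<60)).astype(np.uint8)
print(x0,y0,(u,v))
for y in range(0,75,3):print(''.join('%4d'%a for a in c[y,::4].mean(1)),'|',''.join('#' if k else '.' for k in m[y,::2]))
E
python3 ang.py
```

```text
270 278 (np.int64(315), np.int64(303))
  38  40  30  27  28  28  31  32  13   3   8   5  19  20  24  27  28  24  37  23  25 147  15 | .........................................##..
  40  39  27  33  30  28  23  24  18  23  29  35  44  57  52  45  19  24  23  31  55  70  37 | .............................................
  39  39  22  28  35  25  26  40  56  52  45  44  43  38  40  26  28  40  43  39  35  38  91 | ................#...........................#
  37  40  28  24  24  19  29  36  24  22  41  40  37  42  41  41  44  38  27  21  20  86 151 | ..........................................###
  40  41  38  21  15  28  59  30  28  17  37  45  41  40  44  19  16  19  24  29 105 151 150 | ............#...........................#####
  43  40  40   6   9  43  58  25  17  19  38  44  42  60  44  18  15  38  41  43 145 150 153 | ........................................#####
  38  39  35  13  15  41  43  20  17  24  50  87  88 163 148  16  15  42  44  41  84 154 151 | ......................#######...........#####
  36  39  34  24  17  45  43  27  15  54  90  92  90  90 125  65  32  46  
[... 1763 characters left out ...]
  19   7  15  11  11   2  14   8  15  16  12   9   4   6  10  12   9  20  50  50  48  47 | .............................................
  22  21  18  14  11  16  16  16  13  19   7  13  20   8   2  11  16  11  13  50  49  96 146 | .........................................####
  18  21  14   4  16   8   8  10  17  12   8  15   9  11  10  10  27  36  75 152 151 153 152 | .....................................########
  15  19  19  14   9  10  16  10  12   9  13  16  22  36  55  52  49  56  77 137 154 155 162 | ....................................#########
  19  23  14  14  12  20  19  21  21  45  55  76  80  79  82  77  66  64  80  90 159 154 157 | .......................##.##.##.....#########
```

```bash
python3 -m crank '[[[15,0,0,0,-1],[30,0,0,0,-1],[37,0,10,0,-1],[37,0,18,0,-1],[37,0,24,0,-1],[37,0,27,0,-1],[37,0,27,0,-1],[37,0,27,0,-1]]]' 40
```

```text
time: 11.15
ee_pos: [0.5104, -0.2163, 0.061]
eef_rot: [0.707, 0.707, -0.0, -0.0]
ft_force: [-2.7, 2.6, 3.9]
width: 0.0569
grip_force: 40.0
```

```bash
python3 -m crank '[[[0,0,1,0,-1],[0,0,2,0,-1],[0,0,2,0,-1]]]' 40
```

```text
time: 11.45
ee_pos: [0.511, -0.2156, 0.0597]
eef_rot: [0.707, 0.707, 0.001, -0.0]
ft_force: [-3.5, 5.5, 12.5]
width: 0.0567
grip_force: 40.0
```

```bash
python3 -m crank '[[[0,0,-1.5,0,-1],[0,0,-1.5,0,-1],[0,0,-1.5,0,1],[0,0,-15,0,1],[0,0,-60,0,1],[0,0,-110,0,1],[0,0,-150,0,1],[0,0,-160,0,1],[0,0,-160,0,1],[0,0,-160,0,1],[-60,0,-160,0,1],[-110,0,-160,0,1],[-160,0,-160,0,1],[-200,0,-160,0,1],[-200,0,-160,0,1],[-200,0,-160,0,1]]]' 40
python3 - <<'E'
from bench import r
from h import *
T=r.camera('top');S=r.camera('side')
for n,c in(('T',T),('S',S)):
    for o in((.51,-.19,.05),):
        u,v=proj(c,o).astype(int);k=c['image'][v-45:v+45,u-45:u+45].astype(int)
        m=((k.max(2)>75)&(k[:,:,0]-k[:,:,2]>3)).astype(np.uint8);nn,l,st,ce=cv2.connectedComponentsWithStats(m)
        for i in range(1,nn):
            if st[i,4]>80:print(n,st[i],ce[i]+[u-45,v-45],plane(c,ce[i]+[u-45,v-45],.04))
    for y in range(0,90,4):print(''.join('%4d'%a for a in k[y,::4].mean(1)))
E
```

```text
time: 13.05
ee_pos: [0.5092, -0.4167, 0.2164]
eef_rot: [0.708, 0.706, -0.001, -0.002]
ft_force: [1.3, 1.2, -0.1]
width: 0.087
grip_force: 0.0
T [   0    0   90   90 4117] [358.18800097 173.88413894] [ 0.52443608 -0.20412094  0.04      ]
T [ 29  23  33  33 825] [355.04727273 170.95272727] [ 0.53546345 -0.1929792   0.04      ]
 114 116 115 114 114 116 116 117 115 114 118 114 117  56  46  46  44  63 115 114 114 115 112
 114 115 116 113 114 116 117 114 117 113 117 113 114 117 113 114 117 113 113 114 113 114 112
 113 115 114 115 115 115 118 114 113 115 115 115 115 114 115 117 114 115 114 114 113 114 113
 115 115 113 114 114 112 113 113 114 113 114 116 114 115 117 117 115 112 115 116 113 114 112
 117 117 100  99  96  98  95  95  96  93  97  98  73  75  76  74  58  61 117 115 112 115 115
 115 115  41  42  42  40  39  39  40  38  39  37  36  36  35  34  36  34 114 115 114 114 115
 115 115  49  41  41  40  40  39  40  37 132 120 131  37  35  34  34  35 116 118 114 113 117
 116 116  54  43  40  40  39  39  45 109 127 136 134 127 124  36  34  34 115 118 116 115 113
 115 115  69  41  42  39  42 
[... 2989 characters left out ...]
8 235  29  33  38  41  30  35  48  64  60  56  52
  51  54  53  50  50  50  49  38  19  13  10  27  27  23  34  34  27  27  33  33  49  46  48
  44  52  51  54  52  52  50  49  19  13  19  16  18  17  21  24  23  23  33  35  33  46  47
  46  49  48  51  51  51  52  52  39  20  22  10   8  11   6  16  29  29  23  18  21  51  50
  50  47  48  44  52  54  56  53  53  48  20  19  22  11  19  16  24  20  25  20  38  53  50
  84  46  49  50  49  48  50  56  59  55  52  49  34  24  22  18  16  12  40  52  54  56  52
 132  45  48  50  51  48  48  50  52  57  54  55  53  50  52  51  19   9  44  53  50  53  52
 135  53  50  49  49  50  48  49  51  54  56  55  57  56  56  58  36  11  51  55  54  56  53
```

```bash
python3 -m crank '[[[-50,0,-50,0,1],[-90,60,-100,0,1],[-90,120,-150,0,1],[-90,160,-160,0,1],[-90,160,-160,0,1],[-90,160,-160,0,1]]]' 40
python3 - <<'E'
from bench import r
from h import *
S=r.camera('side');T=r.camera('top')
u,v=proj(S,(.535,-.193,.03)).astype(int);k=S['image'][v-30:v+32,u-36:u+36].astype(int);print(u-36,v-30)
for y in range(0,62,2):print('%3d'%y,''.join('%4d'%a for a in k[y,::3].mean(1)))
u,v=proj(T,(.535,-.193,.03)).astype(int);k=T['image'][v-20:v+20,u-20:u+20].astype(int);print(u-20,v-20)
for y in range(0,40,2):print('%3d'%y,''.join('%4d'%a for a in k[y,::2].mean(1)))
E
```

```text
time: 13.75
ee_pos: [0.6461, -0.5007, 0.3671]
eef_rot: [0.711, 0.703, 0.007, 0.01]
ft_force: [-0.8, -3.0, 3.6]
width: 0.0869
grip_force: 0.0
278 268
  0  143 145 143 135 128 110  75  51  41  35  36  35  38  38  37  36  38  34  36  57 145 142 144 145
  2  127 103  72  46  42  37  38  36  41  36  37  35  39  39  37  37  37  36  41  42 137 148 146 144
  4   39  39  37  34  38  38  36  40  38  40  45  51  49  40  38  35  39  37  39  39 100 151 149 148
  6   38  39  38  33  36  34  36  33  58 136 164 184 184 153 128  57  39  40  40  38  49 146 145 146
  8   37  40  38  40  35  37  39  90 206 179 151 149 149 142 178 169 113  42  37  36  38 133 145 144
 10   41  36  36  37  41  39  95 208 153 154 155 157 157 153 147 140 186 140  40  41  41  88 148 142
 12   34  35  39  34  35  53 206 158 158 165 167 166 167 165 157 138 142 177 138  37  39  50 146 147
 14   37  38  38  40  38 159 169 168 168 174 178 181 180 175 168 159 154 142 194  86  41  37 126 147
 16   38  38  42  39  41 212 164 176 181 186 191 191 192 187 178 171 162 152 142 197  41  41  78 146
 18   38  39  39  41  73 191 170 183 192 1
[... 3187 characters left out ...]
 171 159 148 135  36
 24   43  42  35 115 127 152 172 189 189 189 189 189 189 189 179 171 159 147 166  36
 26   41  40  35  53 149 144 161 186 189 189 189 189 189 187 176 167 157 147 146  36
 28   42  42  39  31 108 134 153 165 180 188 189 188 184 177 171 161 150 155  31  34
 30   42  43  41  33  34 158 132 153 164 170 173 174 173 169 161 152 143 105  37  37
 32   42  41  42  41  29  29 156 146 146 155 160 162 160 154 147 160 138  25  35  37
 34   40  43  42  40  40  21  19  80 134 152 152 146 158 157 162  70  24  35  36  35
 36   43  43  40  41  41  39  21  17  17  25  62  81  71  23  24  25  37  37  37  36
 38   41  42  40  41  41  41  40  31  23  23  23  24  23  21  31  39  37  37  36  34
```

```bash
python3 -m crank '[[[0,0,0,0,1],[0,0,0,0,1],[0,0,0,0,1],[0,0,0,0,1],[0,0,0,0,1]]]'
python3 - <<'E'
from bench import r
from h import *
T=r.camera('top');S=r.camera('side')
def fit(c,o,h):
    u,v=proj(c,o).astype(int);k=c['image'][v-h:v+h,u-h:u+h].max(2);m=(k>75).astype(np.uint8)
    n,l,st,ce=cv2.connectedComponentsWithStats(m);i=l[h,h];cs,_=cv2.findContours((l==i).astype(np.uint8),0,1);e=cv2.fitEllipse(max(cs,key=len));return np.array(e[0])+[u-h,v-h],e[1:]
a,b=fit(T,(.535,-.193,.03),19),fit(S,(.535,-.193,.03),27)
print(a,b,tri(T,a[0],S,b[0]))
E
```

```text
time: 14.35
ee_pos: [0.6437, -0.5029, 0.3676]
eef_rot: [0.713, 0.701, 0.006, 0.01]
ft_force: [0.0, 0.2, -0.0]
width: 0.0869
grip_force: 0.0
(array([355.02265739, 170.97205925]), ((30.94912338256836, 32.32465362548828), 126.23503112792969)) (array([315.11439705, 292.95427322]), ((39.70623779296875, 50.95579147338867), 102.53131866455078)) (array([ 0.53408656, -0.19089691,  0.04722469]), np.float64(0.00047121902104006833))
```

Rim centre is at z ≈ 47–50 mm, level, mouth up, on the mat; the arm is free of contact.

```bash
python3 -c "from bench import r; print(r.close_job())"
```

```text
the job is handed in; nothing more can be done
None
```

The larger white dish is standing on its foot, mouth up, on the dark mat at about (0.534, -0.191) m; I didn't touch the small dish or the beaker, and I handed the job in at about 14.5 s (the hand-in returned no verdict).

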